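# Set the watch office into the walled corner of the airfield diorama

## Task

Glue-up on the airfield diorama: pick up the little cream watch office from the cutting mat and set it gently down on the base board just clear of the two low brick walls, door side facing away from the long back wall. Then slide it along the board, without forcing it, into the corner until its blank back is flush on the back wall and its blank end is flush on the side wall. Finish while still holding it there, pressed lightly but definitely against both walls at once as the glue takes (do not let go), and leave everything else on the table where it stands.

Things in the scene. Friction and masses are not known exactly. Their poses are not given: they have to be found in the camera images.
- office: cream resin model building with a flat grey roof: 50 mm deep (its x), 90 mm long (its y), 58 mm high, plus a 9 mm vent stub on the roof; about 0.2 kg. Origin: centre of its underside, z up. Front (-x): green door and windows; -y end: windows; back (+x) and +y end: blank. It starts upright on the green cutting mat, whose top is 2 mm above the table.
- office_corner (a point): the bottom corner of the office where its blank back and its blank end meet, 25 mm along +x and 45 mm along +y from the office's origin, at its underside; axes as the office's
- diorama: airfield diorama, fixed to the table: a base board 260 mm (its x) by 300 mm (its y), flat top 12 mm above the table, grey apron with green turf along the two walls. Origin: centre of its underside. The back wall runs along its +x edge, the side wall along its +y edge; a pale patch in the corner marks the office's place.
- corner (a point): the inner corner of the two walls at the top of the base board, 118 mm along +x and 138 mm along +y from the diorama's origin and 12 mm up; axes as the diorama's. Free board lies on its -x and -y sides.
- back_wall: long low brick wall of the diorama, rigid and fixed to it, 8 mm thick and 292 mm long, standing 16 mm above the board (18 mm with its coping); its inner face is the plane x = +118 mm of the diorama. Origin and axes: those of the diorama
- side_wall: the other low brick wall, rigid and fixed, 8 mm thick and 248 mm long, 16 mm high (18 mm with its coping), square to the back wall; its inner face is the plane y = +138 mm of the diorama. Origin and axes: those of the diorama
- jet: grey model jet, 130 mm long (its x), 92 mm span, 47 mm high, parked loose on the diorama's apron; leave it alone. Origin: under its middle, at the board
- cup: white paper cup, 72 mm across, 85 mm high; leave it alone. Origin: centre of its underside
- drink: clear drink bottle, 64 mm across, 190 mm high; leave it alone. Origin: centre of its underside
- tape: yellow roll of tape lying flat, 64 mm across, 18 mm high; leave it alone. Origin: centre of its underside
- paint_jar: small paint jar with a blue cap, 34 mm across, 42 mm high; leave it alone. Origin: centre of its underside
- nippers: sprue nippers with red handles, about 105 mm long (its x), 12 mm high; leave them alone. Origin: at the pivot, at table height
- driver: screwdriver lying on the table, 150 mm long (its x); leave it alone. Origin: under its middle

How it is judged:
By the outcome, as a careful person would: the job done as asked, in the order asked, and still so for the second after the job is handed in, while the arm keeps its last pose, push and grip.
It also fails if it takes over 51 s, if anything falls off the work surface, if the arm or the gripper's body presses on something with over 40 N, if the wrist force passes 120 N, or if a joint passes its speed limit or range.

## Robot

A 6-joint arm with a two-finger parallel gripper is mounted at the origin on the work surface. World frame = base frame: x ahead of the robot, y to its left, z up, the work surface at z = 0. Lengths are in mm, angles in degrees, forces in N, time in s.
With the tool pointing down it reaches from about 350 to 850 mm from the base axis. Payload 8.1 kg.
Tool frame: the origin (TCP) lies at the very end of the fingers, on their centre line; the grasp point (between the pads) lies 19 mm behind it (r.grip_point_offset is the distance from the TCP to the grasp point, in mm); z points along the fingers, y is the line along which they close (so a half turn about z gives the same grasp; the last joint's range is limited). The gripper opens to 85 mm and grips with 20 to 120 N. Pads are 22 mm wide; open, the fingers measure 114 mm over their backs; the gripper's body (76 mm by 85 mm) begins 54 mm behind the grasp point. The pads swing forward as they close: fully open they stand 13 mm farther back than shut.
Start: joints at [64.664, 7.471, 85.268, -0, 87.261, -4.893], TCP at [209.545, 562.224, 231.292] pointing down, gripper open.
Joint ranges: [-169.43, 169.43], [-51.17, 129.36], [1.28, 143.12], [-76.62, 256.62], [0, 156.53], [-152.29, 152.29]. Speed limits (degrees/s): [136.94, 136.94, 159.86, 180, 180, 180].

## Interface

Orientations are given as [roll, pitch, yaw] about the fixed x, y, z axes, in that order (R = Rz(yaw) Ry(pitch) Rx(roll)).
In Python, from bench import status, eyes, r gives the robot as it stands.
- The arm moves only by the shell command python3 -m handwheel 'ROWS' [FORCE]. ROWS is a JSON object whose one key "series" holds a list that holds one entry, the list of rows, each a list of 7 numbers: the shift along the tool's x, y, z in cm, then the turn, a rotation vector about the tool's x, y, z in rad, then the opening, from 0 (shut) to 1 (fully open). In form: {"series": [[[tx, ty, tz, rx, ry, rz, claw], ...]]}. A call has 1 to 12 rows; each row is the pose to reach, as a shift and turn from the pose commanded when the call began, along the tool's axes at that moment; what a row does not reach only later rows make up. A row lasts 1/8 s, in which the tool goes at most 62.5 mm and 10.7 degrees, less where a joint would pass 70% of its speed; a pose out of reach is approached as far as the arm can. A call with a gripper value outside its range is refused whole. The fingers move at their own pace and stop on an object; FORCE is the grip in N (left out, the last holds). Time passes only in rows, so rows that repeat a pose let the fingers close. It gives the time, the measured TCP pose, the force, the opening and the grip force at its end, in the units of the state.
- status.sense(): the state, without advancing time (a new reading comes with each control period).
- eyes.snapshot(name): name is "side" or "top" or "wrist"; returns a dict with "img" (400x640x3 uint8, red, green, blue), "mtx" (3x3 intrinsics, pixels), "k1" (the pictures are not rectified: a ray, as slopes to the right and down, at radius r is drawn at 1 + k1 r^2 times it, then the intrinsics apply), "R" (3x3) and "t" (3): a world point X has camera coordinates R X + t. Camera axes: x right, y down, z forward; pixel columns grow to the right and rows downward; lengths in mm; the calibration is good to about 2 mm. A picture is of the moment at which its call begins. There is no depth.
- r.hand_in(): hands the job in; it is judged then, once.
The state is a dict: "time": time; "joint_pos": joint angles; "qd": joint speeds; "joint_efforts": joint torques, N m; "tool_pos": TCP position; "tcp_rot": TCP orientation; "ft_force": force on the tool from outside, world axes, zero at the start; "wrist_torque": the same for the moment, N m; "finger_gap": finger opening in mm; "grip_force": force on a finger pad.
Only numpy, scipy, OpenCV 4.12 (cv2) and the standard library are available. Lean on these libraries where they do the work, as an engineer would, in place of code of your own. Each camera call takes 0.05 s, during which the arm holds its last target. There are 200 camera calls.

## Working session

There is one attempt and no reset: what is moved stays moved. The work goes in short steps, Python scripts to look and compute and a shell command to move; the robot and the scene stay as the last step left them, time stands still between calls to the robot, and variables do not carry over. Pictures are saved under pics/ and viewed, at most 10 in all, crops included, and the job is handed in when it is done.

```bash
ls; mkdir -p pics; cat > h.py <<'E'
import numpy as np,cv2
from bench import status,eyes,r
from scipy.spatial.transform import Rotation as Ro
def ray(s,u,v):
    K=s['mtx'];d=np.array([(u-K[0][2])/K[0][0],(v-K[1][2])/K[1][1]]);p=d.copy()
    for _ in range(20): p=d/(1+s['k1']*(p@p))
    R=np.array(s['R']);return -R.T@np.array(s['t']),R.T@np.array([p[0],p[1],1])
def pl(s,u,v,z):
    c,d=ray(s,u,v);return c+d*(z-c[2])/d[2]
def proj(s,X):
    x=np.array(s['R'])@np.array(X,float)+np.array(s['t']);p=x[:2]/x[2];p=p*(1+s['k1']*(p@p));K=s['mtx'];return np.array([K[0][0]*p[0]+K[0][2],K[1][1]*p[1]+K[1][2]])
E
python3 - <<'E'
from h import *
import pickle
S={}
for n in['top','side']:
    s=eyes.snapshot(n);S[n]=s;cv2.imwrite(f'pics/{n}0.png',s['img'][:,:,::-1])
    print(n,-np.array(s['R']).T@s['t'],np.round(s['R'],3).tolist(),s['mtx'],s['k1'])
pickle.dump(S,open('S0.pkl','wb'))
x=status.sense();print({k:np.round(v,3) for k,v in x.items()})
E
```

```text
pics
top [ 371.24747106    1.65147158 1099.30575702] [[0.027, -1.0, 0.006], [-0.985, -0.027, -0.171], [0.171, -0.002, -0.985]] [[399.95993849   0.         318.75499958]
 [  0.         399.95993849 201.96994099]
 [  0.           0.           1.        ]] -0.044963955130684075
side [  -3.88836701 1234.83445544 1209.07738528] [[-0.9, -0.436, 0.013], [-0.288, 0.571, -0.769], [0.328, -0.695, -0.639]] [[518.42535619   0.         313.9271667 ]
 [  0.         518.42535619 192.41137615]
 [  0.           0.           1.        ]] -0.08108952265988449
{'time': np.float64(0.1), 'joint_pos': array([ 6.4665e+01,  7.5120e+00,  8.5324e+01,  2.0000e-03,  8.7262e+01,
       -4.8930e+00]), 'qd': array([-0.003, -0.107, -0.091, -0.04 , -0.089,  0.089]), 'joint_efforts': array([ 1.0000e-03, -5.7096e+01, -5.0194e+01, -0.0000e+00,  8.0000e-03,
        0.0000e+00]), 'tool_pos': array([209.303, 561.773, 230.336]), 'tcp_rot': array([-1.79903e+02, -1.10000e-02,  1.59558e+02]), 'ft_force': array([ 0.219, -0.075, -0.266]), 'wrist_torque': array([ 0.007,  0.004, -0.001]), 'grip_force': np.float64(0.0), 'finger_gap': np.float64(85.257)}
```

View pics/top0.png

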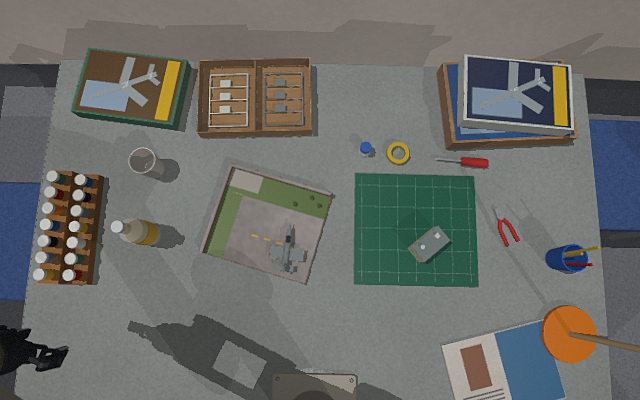

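View pics/side0.png

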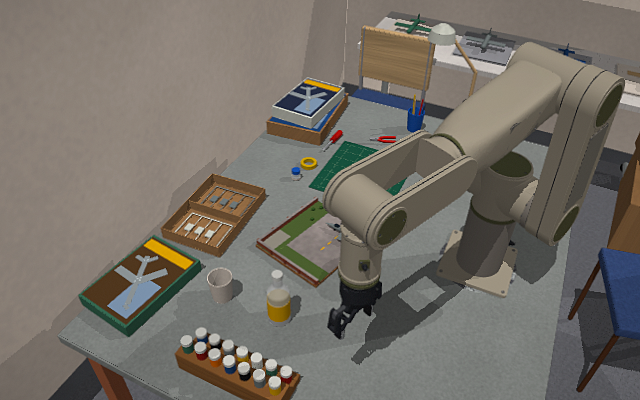

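The top view shows the diorama around (268,225) with its inner corner and pale patch at the upper left, near (247,178). The office is on the mat at (430,245). Next I'll zoom in on both.

```bash
python3 - <<'E'
from h import *
import pickle
S=pickle.load(open('S0.pkl','rb'));im=S['top']['img'][:,:,::-1]
a=cv2.resize(im[150:300,195:345],(600,600),interpolation=cv2.INTER_CUBIC)
cv2.imwrite('pics/z1.png',a)
b=cv2.resize(im[215:275,395:465],(700,600),interpolation=cv2.INTER_CUBIC)
cv2.imwrite('pics/z2.png',b)
E
```

```text
(no output)
```

View pics/z1.png

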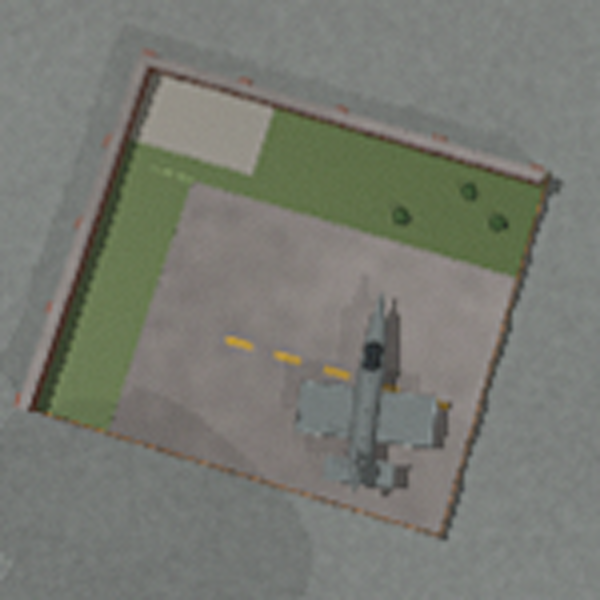

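View pics/z2.png

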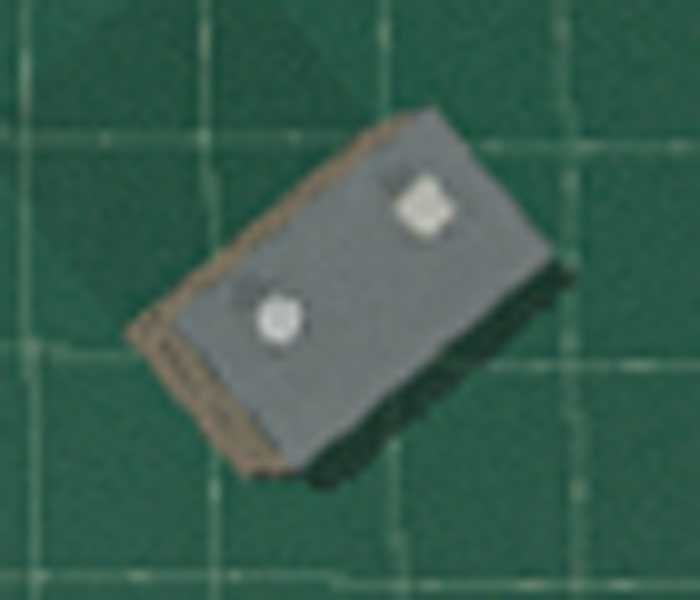

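The diorama's inner wall corner is at about (232.5,167), with the walls running right and down from it. The office roof's corners are at about (412,247), (438,226), (450,240) and (425,261). The end facing lower left seems to have windows. Next I'll turn these into world positions.

```bash
python3 - <<'E'
from h import *
import pickle
s=pickle.load(open('S0.pkl','rb'))['top']
P=[pl(s,*p,60)[:2] for p in[(412.5,247),(438.5,225.8),(450.5,239.8),(425,261.5)]]
print(np.round(P,1))
for i in range(4):
    d=P[(i+1)%4]-P[i];print(np.linalg.norm(d).round(1),np.degrees(np.arctan2(d[1],d[0])).round(1))
print('centre',np.mean(P,0))
f=lambda x,y,z:pl(s,195+x/4-.4,150+y/4-.4,z)[:2]
# board outer bottom edges & coping line (wall tops z=30)
A=f(150,60,30);B=f(548,172,30);C=f(20,404,30);D=f(443,536,12);E=f(548,180,12)
print('coping mids',A,B,C,'bd',D,E)
for a,b in((A,B),(A,C),(D,E)):
    d=b-a;print(np.linalg.norm(d),np.degrees(np.arctan2(d[1],d[0])))
for q in((158,78),(272,110),(252,175),(138,142)):print('patch',f(*q,12))
m=cv2.inRange(cv2.cvtColor(s['img'],cv2.COLOR_RGB2HSV),(0,0,85),(180,45,255))
E
```

```text
[[ 439.7 -246.6]
 [ 496.9 -316. ]
 [ 460.9 -346.8]
 [ 403.1 -278.7]]
89.9 -50.5
47.4 -139.4
89.3 130.3
48.7 41.3
centre [ 450.12133647 -297.04605864]
coping mids [654.88459037 242.02111715] [583.71115987 -34.28409024] [416.53247409 313.92096379] bd [337.89319338  29.853822  ] [581.64540314 -35.00838934]
285.3247708219868 -104.44479556154211
248.96047735808304 163.21385798020415
252.2345064162439 -14.90104557434756
patch [646.80901792 239.59725559]
patch [625.99687251 158.47338867]
patch [579.47468327 169.96611788]
patch [600.64677517 250.60654653]
```

```bash
cat >> h.py <<'E'
def go(p,yaw,rot0=None):
    s=status.sense();e=s['tcp_rot'];R=Ro.from_euler('xyz',e,degrees=True);T=Ro.from_euler('xyz',[180,0,yaw],degrees=True)
    print('from',np.round(s['tool_pos'],1),np.round(e,2),'shift cm',np.round(R.inv().apply(np.array(p)-s['tool_pos'])/10,3),'rv',np.round((R.inv()*T).as_rotvec(),4),'t',s['time'],'F',np.round(s['ft_force'],1),'gap',round(float(s['finger_gap']),2),round(float(s['grip_force']),1),'j',np.round(s['joint_pos'],1))
E
python3 -c "
from h import *
go([520,180,330],52.6)"
```

```text
from [209.3 561.8 230.3] [-1.7990e+02 -1.0000e-02  1.5956e+02] shift cm [-42.445 -24.938  -9.932] rv [-1.3000e-03  1.5000e-03  1.8668e+00] t 0.1 F [ 0.2 -0.1 -0.3] gap 85.26 0.0 j [64.7  7.5 85.3  0.  87.3 -4.9]
```

```bash
python3 -m handwheel '{"series": [[[-4,-2.4,-5,0,0,0.18,1],[-8,-5,-8,0,0,0.36,1],[-13,-7.6,-10,0,0,0.54,1],[-18,-10.5,-10,0,0,0.72,1],[-23,-13.5,-10,0,0,0.9,1],[-28,-16.5,-10,0,0,1.08,1],[-33,-19.4,-10,0,0,1.26,1],[-38,-22.4,-10,0,0,1.44,1],[-42.4,-25,-10,0,0,1.62,1],[-42.4,-25,-10,0,0,1.8,1],[-42.4,-25,-10,0,0,1.867,1]]]}' ; python3 -c "
from h import *
go([450,-297,270],-50.4)"
```

```text
time: 1.48
tool_pos: [519.8, 178.9, 330.5]
tcp_rot: [-179.9, 0.1, 52.2]
ft_force: [-0.2, -0.2, 0.3]
finger_gap: 85.0
grip_force: 0.0
from [519.8 178.9 330.5] [-1.7995e+02  6.0000e-02  5.2250e+01] shift cm [-41.889  23.623   6.074] rv [3.0000e-04 1.6000e-03 1.7916e+00] t 1.475 F [-0.2 -0.2  0.3] gap 85.04 0.0 j [13.6 -1.4 84.2  0.  97.3 51.4]
```

```bash
python3 -m handwheel '{"series": [[[-4.6,2.6,0,0,0,0.18,1],[-9.2,5.2,0,0,0,0.36,1],[-13.8,7.8,0,0,0,0.54,1],[-18.4,10.4,1,0,0,0.72,1],[-23,13,2,0,0,0.9,1],[-27.6,15.6,3,0,0,1.08,1],[-32.2,18.2,4,0,0,1.26,1],[-36.8,20.8,5,0,0,1.44,1],[-41.9,23.6,6,0,0,1.62,1],[-41.9,23.6,6,0,0,1.79,1],[-41.9,23.6,6,0,0,1.79,1],[-41.9,23.6,6,0,0,1.79,1]]]}' ; python3 - <<'E'
from h import *
import pickle
S={n:eyes.snapshot(n) for n in('wrist','top')}
pickle.dump(S,open('S1.pkl','wb'))
s=S['wrist'];print(-s['R'].T@s['t'],np.round(s['R'],3).tolist(),s['mtx'][0,0],s['k1'])
cv2.imwrite('pics/w1.png',s['img'][:,:,::-1])
go([450,-297,270],-50.4)
E
```

```text
time: 2.98
tool_pos: [452.6, -295.8, 271.3]
tcp_rot: [-180.0, 0.0, -49.7]
ft_force: [0.2, 0.3, 0.0]
finger_gap: 85.6
grip_force: 0.0
[ 500.69375432 -352.17901111  413.21166897] [[-0.763, -0.647, 0.002], [-0.617, 0.729, 0.296], [-0.192, 0.224, -0.955]] 328.05257960418555 -0.0011208668654065725
from [ 452.8 -295.6  271.5] [-1.7999e+02 -2.0000e-02 -4.9750e+01] shift cm [-0.073  0.301  0.154] rv [-0.0001 -0.0004  0.0113] t 3.075 F [-0.9  0.3  0.4] gap 85.32 0.0 j [-38.6  -2.5  91.4   0.   91.1 101.2]
```

View pics/w1.png

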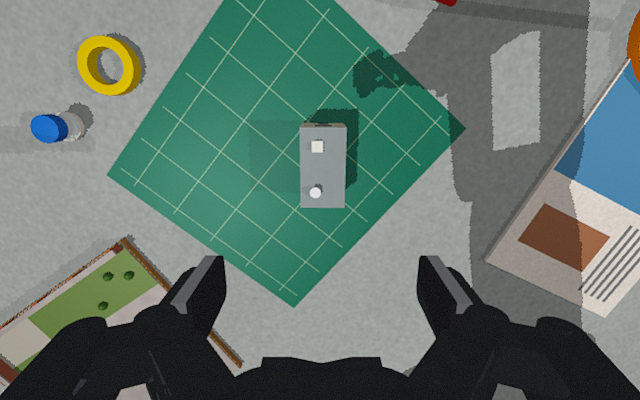

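The wrist view shows the office at (323,165). Its far end face is a thin strip at the top, near y≈124. I need zooms to see which faces have windows.

```bash
python3 - <<'E'
from h import *
import pickle
S=pickle.load(open('S1.pkl','rb'))
sd=eyes.snapshot('side');pickle.dump(sd,open('S1s.pkl','wb'))
u,v=proj(sd,[450,-297,30]).astype(int);print(u,v)
f=lambda im,y,x,h,w:cv2.resize(im[y-h:y+h,x-w:x+w,::-1],(390,290),interpolation=cv2.INTER_CUBIC)
a=f(S['wrist']['img'],165,323,50,67);b=f(sd['img'],v,u,30,40);c=f(S['top']['img'],245,430,26,35)
d=f(S['wrist']['img'],128,323,15,30)
cv2.imwrite('pics/c1.png',np.vstack([np.hstack([a,b]),np.hstack([c,d])]))
E
```

```text
378 166
```

View pics/c1.png

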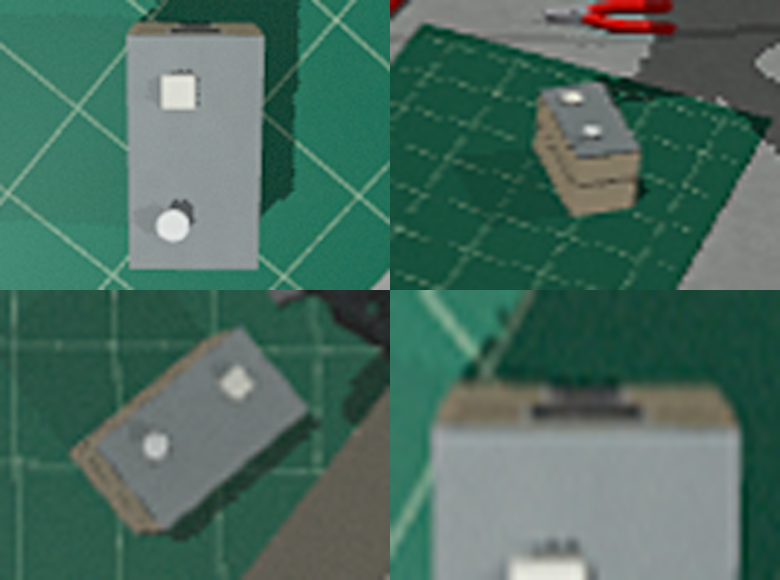

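The window strip is on the far end, which points toward world (+x,−y). The near end and the upper-left long face are both blank. So the office's +y points at about 130° and its yaw is about +40°. I'll turn the tool half a turn so joint 6 stays in range, and refine the roof position.

```bash
python3 - <<'E'
from h import *
import pickle
S=pickle.load(open('S1.pkl','rb'))
for n,(cx,cy) in{'wrist':(323,165),'top':(430,245)}.items():
    s=S[n];h=cv2.cvtColor(s['img'],cv2.COLOR_RGB2HSV)
    m=((h[...,1]<45)&(h[...,2]>80)).astype(np.uint8)
    if n=='wrist': m=cv2.morphologyEx(m,cv2.MORPH_OPEN,np.ones((3,3)))
    k,l,st,_=cv2.connectedComponentsWithStats(m);i=l[cy+3,cx];c=max(cv2.findContours((l==i).astype(np.uint8),0,1)[0],key=len)[:,0]
    W=np.array([pl(s,*p,60)[:2] for p in c.astype(float)],np.float32)
    print(n,st[i],cv2.minAreaRect(W))
go([452.8,-295.6,200],129.6)
E
```

```text
wrist [ 299  125   48   83 3729] ((450.2192687988281, -295.98486328125), (50.35464859008789, 91.52747344970703), 39.93011474609375)
top [411 226  39  36 696] ((450.84991455078125, -291.4513854980469), (55.2625617980957, 95.60285949707031), 40.512115478515625)
from [ 452.8 -295.6  271.6] [-1.7999e+02 -3.0000e-02 -4.9790e+01] shift cm [-6.00e-03 -4.00e-03  7.16e+00] rv [ 8.0000e-04 -2.0000e-04 -3.1309e+00] t 3.125 F [-0.2  0.2  0. ] gap 85.38 0.0 j [-38.6  -2.5  91.4   0.   91.1 101.2]
```

```bash
python3 -m handwheel '{"series": [[[0,0,1,0,0,-0.18,1],[0,0,2,0,0,-0.36,1],[0,0,3,0,0,-0.54,1],[0,0,4,0,0,-0.72,1],[0,0,5,0,0,-0.9,1],[0,0,6,0,0,-1.08,1],[0,0,7,0,0,-1.26,1],[0,0,7,0,0,-1.44,1],[0,0,7,0,0,-1.62,1]]]}' >/dev/null;  python3 -m handwheel '{"series": [[[0,0,0,0,0,-0.18,1],[0,0,0,0,0,-0.36,1],[0,0,0,0,0,-0.54,1],[0,0,0,0,0,-0.72,1],[0,0,0,0,0,-0.9,1],[0,0,0,0,0,-1.08,1],[0,0,0,0,0,-1.26,1],[0,0,0,0,0,-1.44,1],[0,0,0,0,0,-1.52,1],[0,0,0,0,0,-1.52,1]]]}'; python3 - <<'E'
from h import *
s=eyes.snapshot('wrist');h=cv2.cvtColor(s['img'],cv2.COLOR_RGB2HSV)
cv2.imwrite('pics/w2.png',s['img'][:,:,::-1])
cx,cy=proj(s,[450,-297,60]).astype(int);print(cx,cy)
m=((h[...,1]<45)&(h[...,2]>80)).astype(np.uint8);m=cv2.morphologyEx(m,cv2.MORPH_OPEN,np.ones((3,3)))
k,l,st,_=cv2.connectedComponentsWithStats(m);i=l[cy,cx];c=max(cv2.findContours((l==i).astype(np.uint8),0,1)[0],key=len)[:,0]
W=np.array([pl(s,*p,60)[:2] for p in c.astype(float)],np.float32)
print(st[i],cv2.minAreaRect(W))
go([450,-297,200],129.6)
E
```

```text
time: 5.5
tool_pos: [452.7, -295.9, 201.5]
tcp_rot: [180.0, 0.0, 130.0]
ft_force: [-0.9, -0.2, 0.7]
finger_gap: 85.6
grip_force: 0.0
318 184
[ 290  131   59   99 5531] ((449.44805908203125, -294.814697265625), (50.20490264892578, 90.16326904296875), 39.9284553527832)
from [ 452.6 -295.9  201.5] [1.8000e+02 2.0000e-02 1.2992e+02] shift cm [ 0.088 -0.271  0.148] rv [0.0001 0.0003 0.0055] t 5.55 F [-0.5 -0.1 -0.4] gap 85.18 0.0 j [-38.6  -0.8  97.    0.   83.8 -78.5]
```

The roof fits at 50.2 × 90.2 mm, as it should, with its centre at (449.7,−295.3) and yaw 39.9°. Now I'll descend and grip.

```bash
python3 -m handwheel '{"series": [[[0.23,-0.18,4,0,0,0,1],[0.23,-0.18,8,0,0,0,1],[0.23,-0.18,12,0,0,0,1],[0.23,-0.18,15,0,0,0,1],[0.23,-0.18,17,0,0,0,1],[0.23,-0.18,17.6,0,0,0,1],[0.23,-0.18,17.6,0,0,0,1]]]}' && python3 -m handwheel '{"series": [[[0,0,0,0,0,0,0.8],[0,0,0,0,0,0,0.7],[0,0,0,0,0,0,0.6],[0,0,0,0,0,0,0.5],[0,0,0,0,0,0,0.4],[0,0,0,0,0,0,0.4],[0,0,0,0,0,0,0.4],[0,0,0,0,0,0,0.4]]]}' 40
```

```text
time: 6.42
tool_pos: [449.7, -295.7, 25.5]
tcp_rot: [-180.0, -0.0, 129.9]
ft_force: [-0.3, 0.4, 0.4]
finger_gap: 85.4
grip_force: 0.0
time: 7.42
tool_pos: [450.2, -296.1, 26.2]
tcp_rot: [180.0, 0.1, 129.9]
ft_force: [-0.0, 1.3, 6.8]
finger_gap: 48.9
grip_force: 43.1
```

```bash
python3 -m handwheel '{"series": [[[0,0,-0.5,0,0,0,0.4],[0,0,-2,0,0,0,0.4],[0,0,-5,0,0,0,0.4],[0,0,-9,0,0,0,0.4],[0,0,-13,0,0,0,0.4],[0,0,-17,0,0,0,0.4],[0,0,-17.5,0,0,0,0.4],[0,0,-17.5,0,0,0,0.4]]]}'; python3 -c "
from h import *
go([576,124,200],75)"
```

```text
time: 8.43
tool_pos: [449.4, -295.6, 200.1]
tcp_rot: [-180.0, 0.0, 129.9]
ft_force: [-0.6, -0.3, -3.0]
finger_gap: 49.3
grip_force: 42.4
from [ 449.4 -295.6  200.1] [-180.      0.    129.93] shift cm [2.4049e+01 3.6645e+01 7.0000e-03] rv [-0.000e+00  1.000e-04  9.588e-01] t 8.425 F [-0.6 -0.3 -3. ] gap 49.27 42.4 j [-38.8  -1.2  97.5  -0.   83.7 -78.7]
```

```bash
python3 -m handwheel '{"series": [[[1,1.6,0,0,0,0.05,0.4],[3.5,5,0,0,0,0.15,0.4],[6,9,0,0,0,0.25,0.4],[8.7,13,0,0,0,0.36,0.4],[11.4,17,0,0,0,0.47,0.4],[14,21,0,0,0,0.58,0.4],[17,25,0,0,0,0.69,0.4],[19.6,29,0,0,0,0.8,0.4],[22,33,0,0,0,0.9,0.4],[23.5,35.8,0,0,0,0.95,0.4],[24.05,36.65,0,0,0,0.959,0.4],[24.05,36.65,0,0,0,0.959,0.4]]]}'; python3 - <<'E'
from h import *
import pickle
S={n:eyes.snapshot(n) for n in('wrist','side')}
pickle.dump(S,open('S2.pkl','wb'))
cv2.imwrite('pics/w3.png',S['wrist']['img'][:,:,::-1])
go([594,192,80],75)
E
```

```text
time: 9.93
tool_pos: [575.2, 124.0, 198.4]
tcp_rot: [-179.8, 0.1, 75.1]
ft_force: [0.9, -0.3, -2.2]
finger_gap: 49.8
grip_force: 42.3
from [575.5 122.9 199.3] [-1.7992e+02  6.0000e-02  7.4990e+01] shift cm [ 7.164  0.012 11.926] rv [-0.0015  0.0011 -0.0002] t 10.025 F [-0.2  0.1 -1.3] gap 49.24 42.3 j [ 7.1  6.7 89.4 -0.  84.  22.1]
```

View pics/w3.png

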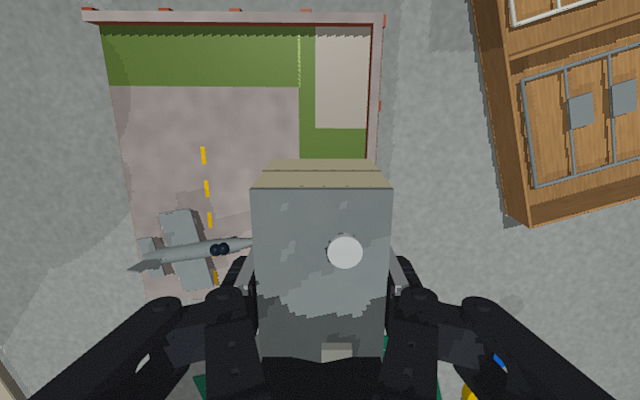

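The wrist view shows the held office with its blank back to the right and its blank end up. The side wall's inner face is at rows ≈22–38, the back wall's inner face at columns ≈367–375, and the pale patch corner at (369,28). Next I'll fit those base lines.

```bash
python3 - <<'E'
from h import *
import pickle
s=pickle.load(open('S2.pkl','rb'))['wrist'];im=s['img'];h=cv2.cvtColor(im,cv2.COLOR_RGB2HSV)
print('row80',[tuple(im[80,x]) and im[80,x].tolist() for x in range(360,386,2)])
print('col250',[im[y,250].tolist() for y in range(8,46,2)])
print('col340',[im[y,340].tolist() for y in range(8,46,2)])
print('row170',[im[170,x].tolist() for x in range(372,390,2)])
# roof end edge and sides
print('roof c320',[im[y,290].tolist() for y in range(180,194)])
print('roof r200',[im[210,x].tolist() for x in list(range(245,256))],[im[210,x].tolist() for x in range(384,396)])
E
```

```text
row80 [[166, 161, 149], [165, 159, 149], [165, 160, 148], [167, 163, 152], [118, 102, 92], [110, 97, 96], [151, 146, 141], [148, 142, 139], [147, 141, 136], [146, 141, 139], [132, 116, 100], [128, 132, 130], [128, 132, 129]]
col250 [[129, 135, 131], [130, 135, 131], [150, 140, 137], [149, 140, 136], [148, 140, 137], [150, 141, 136], [151, 144, 139], [105, 92, 87], [82, 37, 26], [64, 63, 31], [60, 76, 40], [58, 73, 36], [60, 74, 33], [57, 69, 37], [116, 139, 82], [109, 129, 77], [110, 130, 78], [107, 130, 74], [108, 129, 74]]
col340 [[130, 133, 131], [127, 131, 128], [142, 138, 132], [148, 139, 135], [146, 139, 135], [145, 138, 135], [145, 136, 134], [132, 128, 126], [80, 36, 22], [88, 61, 51], [106, 104, 97], [104, 102, 95], [104, 100, 93], [100, 97, 88], [162, 157, 146], [174, 169, 158], [173, 166, 158], [173, 168, 158], [173, 169, 157]]
row170 [[103, 98, 82], [114, 106, 90], [113, 105, 87], [113, 105, 89], [116, 114, 106], [134, 138, 136], [134, 138, 136], [136, 140, 137], [138, 140, 139]]
roof c320 [[145, 139, 116], [145, 139, 114], [146, 139, 114], [146, 139, 117], [146, 139, 114], [147, 139, 116], [144, 139, 116], [117, 115, 103], [72, 80, 83], [92, 97, 99], [113, 121, 120], [116, 125, 122], [115, 122, 122], [113, 122, 121]]
roof r200 [[158, 148, 145], [157, 149, 145], [155, 147, 141], [152, 143, 139], [151, 144, 142], [134, 135, 133], [112, 120, 118], [117, 125, 123], [113, 122, 121], [115, 124, 123], [113, 122, 121]] [[110, 120, 119], [114, 122, 120], [110, 120, 120], [113, 119, 120], [114, 122, 119], [113, 121, 121], [111, 120, 120], [108, 117, 116], [127, 134, 131], [140, 144, 142], [144, 149, 145], [143, 147, 144]]
```

```bash
python3 - <<'E'
from h import *
import pickle
S=pickle.load(open('S2.pkl','rb'))
s=S['wrist'];im=cv2.GaussianBlur(s['img'],(1,1),0).astype(float)
def line(P,z,lab):
    W=np.array([pl(s,*p,z)[:2] for p in P]);vx,vy,x0,y0=cv2.fitLine(W.astype(np.float32),cv2.DIST_HUBER,0,.01,.01).ravel()
    n=np.array([-vy,vx]);print(lab,len(W),'dir',np.degrees(np.arctan2(vy,vx)).round(2),'pt',(x0,y0),'res',np.abs((W-[x0,y0])@n).mean().round(2));return np.array([x0,y0]),np.array([vx,vy])
bw=[]
for y in range(45,122):
    x=360
    while im[y,x,0]>138:x+=1
    a,b=im[y,x-1,0],im[y,x,0];bw.append((x-1+(a-138)/(a-b),y))
sw=[]
for x in list(range(130,295))+list(range(320,362)):
    c=im[14:34,x];d=c[:,0]-c[:,1];k=np.where(d>22)[0]
    if len(k):sw.append((x,14+k.max()+.5))
b=line(bw,12,'back');w=line(sw,12,'side')
def X(a,b): t=np.linalg.solve(np.c_[a[1],-b[1]],b[0]-a[0]);return a[0]+t[0]*a[1]
print('corner',X(b,w))
# coping outer edge
co=[];
for x in range(110,360):
    c=im[4:20,x];d=c[:,0]-c[:,1];k=np.where(d>3)[0];co.append((x,4+k.min()-.5))
l=line(co,30,'side coping outer');n=np.array([np.cos(np.radians(75)),np.sin(np.radians(75))]);print('offset from base line along y_d',(l[0]-w[0])@n)
q=status.sense();p=np.array(q['tool_pos']);print(p,q['tcp_rot'])
zt=p[2]+34
e=[]
for x in range(262,382):
    c=im[180:192,x];sat=c[:,0]-c[:,2];k=np.where(sat>14)[0];e.append((x,180+k.max()+.5))
r1=line(e,zt,'roof end');
L=[];Rr=[]
for y in range(195,240):
    c=im[y,240:262];k=np.where(c[:,0]>c[:,2]+3)[0];L.append((240+k.max()+.5,y))
    c=im[y,380:400,0];k=np.where(c>122)[0];Rr.append((380+k.min()-.5,y))
l1=line(L,zt,'roof left');l2=line(Rr,zt,'roof right')
A,B=X(r1,l1),X(r1,l2);print('roof corners',A,B,np.linalg.norm(A-B))
for t in(74.6,75,75.4):
  pass
tx=np.array([np.cos(np.radians(75)),np.sin(np.radians(75))]);ty=np.array([tx[1],-tx[0]])
print('office corner B rel TCP along toolx,tooly',(B-p[:2])@tx,(B-p[:2])@ty,' corner rel TCP',(X(b,w)-p[:2])@tx,(X(b,w)-p[:2])@ty)
E
```

```text
back 77 dir 74.59 pt (np.float32(635.3129), np.float32(186.08629)) res 0.08
side 207 dir -15.42 pt (np.float32(522.45233), np.float32(279.03055)) res 0.23
corner [651.14404 243.54   ]
side coping outer 250 dir -15.28 pt (np.float32(531.09894), np.float32(284.5774)) res 0.61
offset from base line along y_d 7.595746763533391
[575.52837385 122.9156022  199.33886817] [-1.79916604e+02  6.39019164e-02  7.49876718e+01]
roof end 120 dir -14.97 pt (np.float32(585.5666), np.float32(169.48184)) res 0.11Traceback (most recent call last):
  File "<stdin>", line 33, in <module>
    return umr_maximum(a, axis, None, out, keepdims, initial, where)
ValueError: zero-size array to reduction operation maximum which has no identity
```

```bash
python3 -c "
from h import *
go([599.9,197.4,46],74.6)"
```

```text
from [575.5 122.9 199.3] [-1.7992e+02  6.0000e-02  7.4990e+01] shift cm [ 7.843  0.447 15.325] rv [-0.0015  0.0011  0.0068] t 10.025 F [-0.2  0.1 -1.3] gap 49.24 42.3 j [ 7.1  6.7 89.4 -0.  84.  22.1]
```

```bash
python3 -m handwheel '{"series": [[[2,0.1,1,0,0,0.007,0.4],[5,0.3,4,0,0,0.007,0.4],[7,0.45,8,0,0,0.007,0.4],[7.8,0.45,11,0,0,0.007,0.4],[7.8,0.45,13.5,0,0,0.007,0.4],[7.8,0.45,15,0,0,0.007,0.4],[7.8,0.45,15.3,0,0,0.007,0.4],[7.8,0.45,15.3,0,0,0.007,0.4]]]}';  python3 -c "
from h import *
go([599.9,197.4,37],74.6)
S={n:eyes.snapshot(n) for n in('wrist','side')}
a=cv2.resize(S['wrist']['img'][0:250,200:450,::-1],(400,400));u,v=proj(S['side'],[600,200,40]).astype(int)
b=cv2.resize(S['side']['img'][v-50:v+50,u-50:u+50,::-1],(400,400),interpolation=2)
cv2.imwrite('pics/c2.png',np.hstack([a,b]))
"
```

```text
time: 11.02
tool_pos: [601.3, 198.1, 48.1]
tcp_rot: [179.9, -0.0, 74.6]
ft_force: [0.4, 0.7, -2.2]
finger_gap: 49.3
grip_force: 42.3
from [601.3 198.1  48.1] [ 1.7994e+02 -3.0000e-02  7.4560e+01] shift cm [-0.108 -0.12   1.111] rv [ 0.001  -0.0006 -0.0006] t 11.025 F [ 0.4  0.7 -2.2] gap 49.3 42.3 j [13.6 21.1 89.2  0.  69.7 29. ]
```

View pics/c2.png

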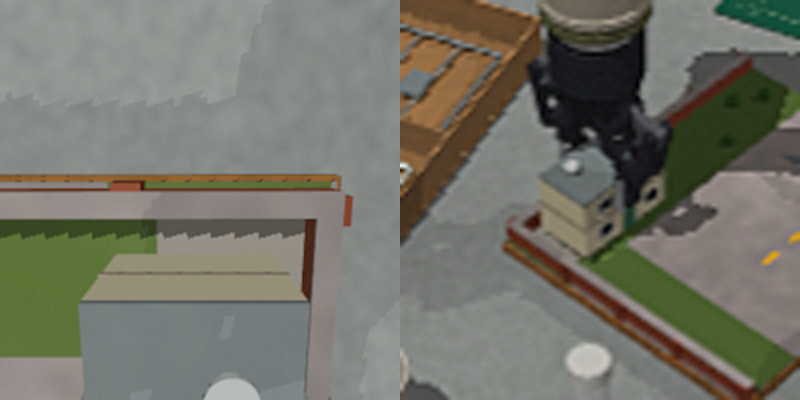

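The wrist crop shows the office's blank end and back just inside both walls with clear gaps. The side crop shows the green door facing the apron. Now I'll lower gently.

```bash
python3 -m handwheel '{"series": [[[0,0,0.3,0,0,0,0.4],[0,0,0.6,0,0,0,0.4],[0,0,0.8,0,0,0,0.4],[0,0,0.9,0,0,0,0.4],[0,0,0.9,0,0,0,0.4]]]}'; python3 -m handwheel '{"series": [[[0,0,0.05,0,0,0,0.4],[0,0,0.1,0,0,0,0.4],[0,0,0.1,0,0,0,0.4]]]}';
```

```text
time: 11.75
tool_pos: [600.6, 198.1, 38.1]
tcp_rot: [-180.0, 0.0, 74.6]
ft_force: [-0.5, 0.3, -2.4]
finger_gap: 49.3
grip_force: 42.3
time: 12.12
tool_pos: [600.7, 198.1, 37.3]
tcp_rot: [-180.0, 0.0, 74.6]
ft_force: [-0.3, 0.1, -2.0]
finger_gap: 49.7
grip_force: 42.3
```

```bash
python3 -m handwheel '{"series": [[[0,0,0.05,0,0,0,0.4],[0,0,0.1,0,0,0,0.4],[0,0,0.1,0,0,0,0.4]]]}'
```

```text
time: 12.5
tool_pos: [600.7, 198.1, 36.3]
tcp_rot: [-180.0, 0.0, 74.6]
ft_force: [0.1, -0.3, -2.9]
finger_gap: 49.4
grip_force: 42.4
```

```bash
for i in 1 2; do python3 -m handwheel '{"series": [[[0,0,0.03,0,0,0,0.4],[0,0,0.06,0,0,0,0.4],[0,0,0.06,0,0,0,0.4]]]}' | egrep 'tool|ft'; done
```

```text
tool_pos: [600.7, 198.2, 36.2]
ft_force: [-4.7, -1.0, 5.7]
tool_pos: [600.8, 198.2, 36.2]
ft_force: [-6.3, -1.7, 10.7]
```

```bash
python3 -m handwheel '{"series": [[[0,0,-0.04,0,0,0,0.4],[0,0,-0.08,0,0,0,0.4],[0,0,-0.08,0,0,0,0.4]]]}' | egrep 'tool|ft';  python3 -m handwheel '{"series": [[[0,0.1,0,0,0,0,0.4],[0,0.2,0,0,0,0,0.4],[0,0.3,0,0,0,0,0.4],[0,0.4,0,0,0,0,0.4],[0,0.5,0,0,0,0,0.4],[0,0.6,0,0,0,0,0.4],[0,0.7,0,0,0,0,0.4],[0,0.7,0,0,0,0,0.4]]]}' | egrep 'tool|tcp|ft'
```

```text
tool_pos: [600.8, 198.2, 36.2]
ft_force: [-4.4, 0.1, 6.2]
tool_pos: [607.6, 196.7, 36.2]
tcp_rot: [180.0, -0.0, 74.6]
ft_force: [-3.1, 2.0, 4.7]
```

```bash
for i in 1 2 3; do python3 -m handwheel '{"series": [[[0,0.05,0,0,0,0,0.4],[0,0.1,0,0,0,0,0.4],[0,0.1,0,0,0,0,0.4]]]}' | egrep 'time|tool|ft'; done
```

```text
time: 15.0
tool_pos: [608.4, 196.6, 36.2]
ft_force: [-4.5, 1.2, 6.3]
time: 15.38
tool_pos: [609.4, 196.2, 36.2]
ft_force: [-4.8, 1.8, 5.2]
time: 15.75
tool_pos: [610.4, 196.0, 36.2]
ft_force: [-4.7, 2.1, 4.9]
```

```bash
for i in 1 2 3; do python3 -m handwheel '{"series": [[[0,0.03,0,0,0,0,0.4],[0,0.06,0,0,0,0,0.4],[0,0.06,0,0,0,0,0.4]]]}' | egrep 'time|tool|ft'; done
```

```text
time: 16.12
tool_pos: [610.9, 195.9, 36.2]
ft_force: [-5.3, 2.3, 6.0]
time: 16.5
tool_pos: [611.5, 195.7, 36.2]
ft_force: [-4.0, 1.2, 6.1]
time: 16.88
tool_pos: [612.0, 195.6, 36.2]
ft_force: [-4.7, 1.2, 6.2]
```

```bash
for i in 1 2 3; do python3 -m handwheel '{"series": [[[0,0.03,0,0,0,0,0.4],[0,0.06,0,0,0,0,0.4],[0,0.06,0,0,0,0,0.4]]]}' | egrep 'time|tool|rot|ft'; done
```

```text
time: 17.25
tool_pos: [612.6, 195.4, 36.2]
tcp_rot: [-180.0, -0.0, 74.6]
ft_force: [-3.2, 1.8, 6.0]
time: 17.62
tool_pos: [613.2, 195.2, 36.2]
tcp_rot: [-180.0, -0.0, 74.6]
ft_force: [-4.2, 0.9, 5.3]
time: 18.0
tool_pos: [613.4, 195.2, 36.2]
tcp_rot: [-179.9, -0.0, 74.6]
ft_force: [-6.4, 1.4, 8.1]
```

```bash
python3 -m handwheel '{"series": [[[0,0.03,0,0,0,0,0.4],[0,0.06,0,0,0,0,0.4],[0,0.06,0,0,0,0,0.4]]]}' | egrep 'time|tool|rot|ft'; python3 -c "
from h import *
print(status.sense()['wrist_torque'])"
```

```text
time: 18.38
tool_pos: [613.5, 195.1, 36.3]
tcp_rot: [-179.9, -0.0, 74.6]
ft_force: [-9.0, 1.8, 10.1]
[ 0.24472967  1.54717782 -0.03106609]
```

Back-wall contact is felt. I'll ease off slightly and slide toward the side wall.

```bash
python3 -m handwheel '{"series": [[[0.05,-0.05,0,0,0,0,0.4],[0.15,-0.08,0,0,0,0,0.4],[0.25,-0.08,0,0,0,0,0.4],[0.35,-0.08,0,0,0,0,0.4],[0.45,-0.08,0,0,0,0,0.4],[0.55,-0.08,0,0,0,0,0.4],[0.65,-0.08,0,0,0,0,0.4],[0.7,-0.08,0,0,0,0,0.4],[0.7,-0.08,0,0,0,0,0.4]]]}' | egrep 'time|tool|rot|ft'; for i in 1 2; do python3 -m handwheel '{"series": [[[0.04,0,0,0,0,0,0.4],[0.08,0,0,0,0,0,0.4],[0.08,0,0,0,0,0,0.4]]]}' | egrep 'time|tool|ft'; done
```

```text
time: 19.5
tool_pos: [614.4, 198.8, 36.3]
tcp_rot: [-179.9, 0.3, 74.6]
ft_force: [-12.5, -11.9, 15.3]
time: 19.88
tool_pos: [614.6, 199.5, 36.3]
ft_force: [-12.3, -12.9, 15.3]
time: 20.25
tool_pos: [614.8, 200.3, 36.3]
ft_force: [-12.7, -13.1, 14.9]
```

Friction is high because of the downward press, so I'll unload it a little before going on.

```bash
python3 -m handwheel '{"series": [[[0,-0.04,-0.04,0,0,0,0.4],[0,-0.06,-0.1,0,0,0,0.4],[0,-0.06,-0.1,0,0,0,0.4]]]}' | egrep 'time|tool|rot|ft'; python3 -m handwheel '{"series": [[[0.05,-0.0,0,0,0,0,0.4],[0.1,0,0,0,0,0,0.4],[0.1,0,0,0,0,0,0.4]]]}' | egrep 'time|tool|rot|ft'
```

```text
time: 20.62
tool_pos: [615.4, 203.1, 36.4]
tcp_rot: [180.0, -0.0, 74.6]
ft_force: [1.4, 0.6, -2.3]
time: 21.0
tool_pos: [615.6, 204.1, 36.8]
tcp_rot: [180.0, -0.0, 74.6]
ft_force: [0.6, -0.5, -1.5]
```

```bash
for i in 1 2; do python3 -m handwheel '{"series": [[[0,0,0.04,0,0,0,0.4],[0,0,0.04,0,0,0,0.4]]]}' | egrep 'time|tool|rot|ft'; done
```

```text
time: 21.25
tool_pos: [615.6, 204.0, 36.4]
tcp_rot: [-180.0, 0.0, 74.6]
ft_force: [0.2, 0.5, -1.4]
time: 21.5
tool_pos: [615.7, 204.0, 36.2]
tcp_rot: [180.0, -0.0, 74.6]
ft_force: [-1.5, 0.3, -0.7]
```

On the board again with a light load of about 2 N. Continuing toward the side wall.

```bash
python3 -m handwheel '{"series": [[[0,0,0.02,0,0,0,0.4],[0,0,0.02,0,0,0,0.4]]]}' | egrep 'time|tool|rot|ft';for i in 1 2 3; do python3 -m handwheel '{"series": [[[0.03,0,0,0,0,0,0.4],[0.06,0,0,0,0,0,0.4],[0.06,0,0,0,0,0,0.4]]]}' | egrep 'time|tool|rot|ft'; done
```

```text
time: 21.75
tool_pos: [615.7, 204.0, 36.2]
tcp_rot: [180.0, -0.0, 74.6]
ft_force: [-2.7, 0.2, 2.1]
time: 22.12
tool_pos: [615.8, 204.3, 36.2]
tcp_rot: [180.0, 0.0, 74.6]
ft_force: [-4.1, -3.9, 5.7]
time: 22.5
tool_pos: [615.9, 204.3, 36.2]
tcp_rot: [-180.0, 0.1, 74.6]
ft_force: [-5.3, -5.6, 6.8]
time: 22.88
tool_pos: [616.0, 204.6, 36.2]
tcp_rot: [-180.0, 0.1, 74.6]
ft_force: [-5.8, -6.9, 8.5]
```

```bash
for i in 1 2; do python3 -m handwheel '{"series": [[[0,0,-0.03,0,0,0,0.4],[0,0,-0.03,0,0,0,0.4],[0,0,-0.03,0,0,0,0.4]]]}' | egrep 'time|tool|rot|ft'; done
```

```text
time: 23.25
tool_pos: [616.1, 205.1, 36.2]
tcp_rot: [180.0, 0.1, 74.6]
ft_force: [-3.5, -5.3, 4.1]
time: 23.62
tool_pos: [616.2, 205.9, 36.3]
tcp_rot: [180.0, -0.0, 74.6]
ft_force: [-0.0, 0.7, -1.8]
```

```bash
for i in 1 2 3; do python3 -m handwheel '{"series": [[[0.04,0,0.01,0,0,0,0.4],[0.08,0,0.01,0,0,0,0.4],[0.08,0,0.01,0,0,0,0.4]]]}' | egrep 'time|tool|rot|ft'; done
```

```text
time: 24.0
tool_pos: [616.2, 206.4, 36.3]
tcp_rot: [-180.0, 0.0, 74.6]
ft_force: [-0.0, -1.6, -1.9]
time: 24.38
tool_pos: [616.3, 206.5, 36.3]
tcp_rot: [-180.0, 0.1, 74.6]
ft_force: [-2.2, -5.8, 0.6]
time: 24.75
tool_pos: [616.3, 206.5, 36.3]
tcp_rot: [-180.0, 0.1, 74.6]
ft_force: [-4.6, -8.4, 3.6]
```

The side wall is reached: the office has stopped and the force is rising along y. Now I'll press toward the back wall.

```bash
for i in 1 2 3; do python3 -m handwheel '{"series": [[[0,0.02,-0.01,0,0,0,0.4],[0,0.04,-0.01,0,0,0,0.4],[0,0.04,-0.01,0,0,0,0.4]]]}' | egrep 'time|tool|rot|ft'; done; python3 -c "
from h import *
q=status.sense();p=q['tool_pos']-np.array([613.5,195.1,0]);f=q['ft_force'];a=np.radians(-15.4);x=np.array([np.cos(a),np.sin(a)]);y=np.array([-x[1],x[0]])
print('prog',p[:2]@x,p[:2]@y,'F',f[:2]@x,f[:2]@y,f[2],q['wrist_torque'],q['tcp_rot'])"
```

```text
time: 25.12
tool_pos: [616.3, 206.5, 36.3]
tcp_rot: [-179.9, 0.2, 74.6]
ft_force: [-5.9, -8.6, 4.9]
time: 25.5
tool_pos: [616.3, 206.5, 36.3]
tcp_rot: [-179.9, 0.2, 74.6]
ft_force: [-7.6, -9.2, 6.0]
time: 25.88
tool_pos: [616.3, 206.5, 36.3]
tcp_rot: [-179.8, 0.2, 74.6]
ft_force: [-8.4, -7.5, 5.4]
prog -0.28397592447997766 11.748730028271257 F -6.133722769265319 -9.476537288582069 5.433701261995843 [-1.24378525  1.47310979  0.32284977] [-1.79831341e+02  1.73979094e-01  7.45918766e+01]
```

```bash
cat > f.py <<'E'
from h import *
q=status.sense();p=q['tool_pos']-np.array([613.5,195.1,0]);f=q['ft_force'];a=np.radians(-15.4);x=np.array([np.cos(a),np.sin(a)]);y=np.array([-x[1],x[0]])
print(q['time'],'prog',np.round([p[:2]@x,p[:2]@y,p[2]],2),'F',np.round([f[:2]@x,f[:2]@y,f[2]],1),np.round(q['wrist_torque'],2),np.round(q['tcp_rot'],2),round(float(q['finger_gap']),1))
E
python3 -m handwheel '{"series": [[[-0.06,0,-0.04,0,0,0,0.4],[-0.12,0,-0.04,0,0,0,0.4],[-0.12,0,-0.04,0,0,0,0.4]]]}' >/dev/null; python3 f.py; for i in 1 2; do python3 -m handwheel '{"series": [[[0,0.03,0,0,0,0,0.4],[0,0.06,0,0,0,0,0.4],[0,0.06,0,0,0,0,0.4]]]}' >/dev/null; python3 f.py; done
```

```text
26.25 prog [-0.06 11.68 36.29] F [-4.1 -3.8 -0.1] [-0.5   0.89  0.19] [-1.7989e+02  6.0000e-02  7.4600e+01] 49.4
26.625 prog [-1.000e-02  1.168e+01  3.633e+01] F [-6.8 -5.3  1.6] [-0.48  1.33  0.13] [-1.7982e+02  8.0000e-02  7.4600e+01] 49.5
27.0 prog [-1.000e-02  1.166e+01  3.631e+01] F [-9.1 -5.9  4.8] [-0.4   1.78  0.14] [-1.7976e+02  1.0000e-01  7.4610e+01] 49.7
```

```bash
python3 -m handwheel '{"series": [[[0.03,0,0,0,0,0,0.4],[0.06,0,0,0,0,0,0.4],[0.06,0,0,0,0,0,0.4],[0.06,0,0,0,0,0,0.4]]]}' >/dev/null; python3 f.py; python3 -m handwheel '{"series": [[[0.02,0,-0.02,0,0,0,0.4],[0.02,0,-0.02,0,0,0,0.4],[0.02,0,-0.02,0,0,0,0.4],[0.02,0,-0.02,0,0,0,0.4]]]}' >/dev/null; python3 f.py
python3 -c "
from h import *
S={n:eyes.snapshot(n) for n in('wrist','side')}
a=cv2.resize(S['wrist']['img'][0:250,200:450,::-1],(400,400));u,v=proj(S['side'],[610,200,40]).astype(int)
b=cv2.resize(S['side']['img'][v-40:v+40,u-40:u+40,::-1],(400,400),interpolation=2)
cv2.imwrite('pics/c3.png',np.hstack([a,b]))
"
```

```text
27.5 prog [ 0.   11.68 36.33] F [-11.1  -8.1   6.7] [-0.67  1.99  0.17] [-1.7974e+02  1.5000e-01  7.4600e+01] 49.3
28.0 prog [2.000e-02 1.171e+01 3.638e+01] F [-9.9 -8.4  5.2] [-0.76  1.96  0.19] [-1.7974e+02  1.6000e-01  7.4600e+01] 49.0
```

View pics/c3.png

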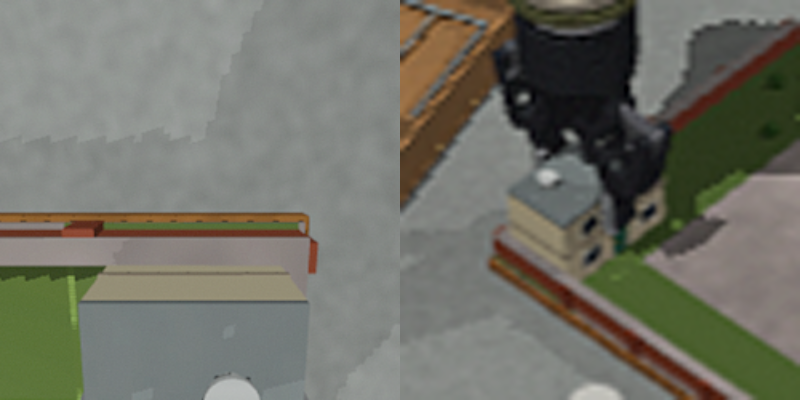

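Both crops show the office seated with no gap at either wall. I'll add one small nudge to make the side-wall press definite, then hand in.

```bash
python3 -m handwheel '{"series": [[[0.03,0,-0.01,0,0,0,0.4],[0.06,0,-0.01,0,0,0,0.4],[0.06,0,-0.01,0,0,0,0.4],[0.06,0,-0.01,0,0,0,0.4],[0.06,0,-0.01,0,0,0,0.4],[0.06,0,-0.01,0,0,0,0.4]]]}' >/dev/null; python3 f.py; python3 -c "
from bench import r
print(r.hand_in())"
```

```text
28.85 prog [-0.   11.7  36.35] F [-10.8 -10.9   5.3] [-1.12  2.01  0.2 ] [-179.72    0.22   74.59] 49.8
the job is handed in; nothing more can be done
None
```

I handed the job in at about 29 s: the office is in the corner, door facing away from the back wall, still gripped and pressed against both walls at about 11 N each, with nothing else touched as far as I could see; the verdict itself was not returned.

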